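Slide the slat home in the jig and lock it

TASK

With the fingertips only, push the loose wooden slat that lies across the two rails of the jig along them until it drops flat into the notch in the rails, and then push the red turn-button round until it points straight across the jig, over the slat, to lock it in. Never grasp or lift the slat, do not shift the sanding block, the tape roll or the red pencil lying round the jig, and finish clear of everything.

Things in the scene. Friction and masses are not known exactly. Their poses are not given: they have to be found in the camera images.
- jig: Slat-fitting jig, fixed; place and yaw vary. Origin on the bench top under the notch's centre; x along the rails from the slat's start to the notch, y across, z up. In its frame, mm: plywood base x -220 to 90, y -100 to 100, top z 6; two pale rails, tops z 25, at y -77 to -45 and 45 to 77, x -210 to 90; the gap between them is 90 wide and open down to the base.
- notch (a point): Centre of the notch, at the height of its dark floor (jig x 0, y 0, z 17 mm). The notch cuts both rails alike from x -38 to 38 mm (76 long for the 70 mm slat), 8 mm deep, with upright ends; its far end at x = 38 mm is a stop.
- fence (a point): Middle of the top of the jig's -y fence (jig x -60, y -83, z 38 mm). Fences stand outside both rails along their whole length, y 77 to 89 mm on either side, top z 38; they guide the slat's ends with 2 mm play each. A block of the same height outside the -y fence carries the turn-button: x -23 to 23, out to y -109 mm. Beyond them the space over the base is free.
- slat: Loose grey-brown board 70 (own x) x 150 (own y) x 18 mm, about 0.1 kg, origin at the centre of its underside. Starts across the rails (underside z 25 mm, own x along jig x), centre 105 to 150 mm before the notch. Slides freely, tips into the notch front edge first; pushed on to the far end, its rear drops too. Seated: underside z 17, top z 35 mm, centre within 3 mm of jig x 0.
- turn_button (a joint): Red turn-button's angle, rad, counter-clockwise from above: 0 = points along jig +x beside the slat's way, pi/2 = across (jig +y) over the slat. Starts -0.3 to 0.2; limits -0.5 and 1.6. Friction 0.04 N m holds it where left. Pivot upright at jig x 0, y -92 mm; underside z 39, top z 53. Passes 4 mm above a seated slat; an unseated one (top z 43) blocks it.
- button_tip (a point): Middle of the end face of the red turn-button, 57 mm from its pivot, z 46 mm. The bar is 18 mm wide, 14 mm thick and reaches 15 mm behind the pivot.
- sanding_block: Bystander: cork sanding block 65 x 110 x 37 mm, on the bench beyond the far (+x) end of the jig. Origin at the centre of its underside.
- tape_roll: Bystander: cream roll of masking tape, 100 mm across, 25 mm high, on the bench beside the jig's +y side. Origin at the centre of its underside.
- pencil_red: Bystander: red pencil 148 mm long, 7 mm thick, on the bench beside the jig's -y side, toward the slat's starting end. Origin at the centre of its underside, its length along its own y.
There are look-alikes about, which are no part of the job. Of the things that look like the slat, the largest one is meant.

How it is judged:
By the outcome, as a careful person would: the job done as asked, in the order asked, and still so for the second after the job is handed in, with the robot touching nothing.
It also fails if it takes over 48 s, if anything falls off the work surface, if the arm or the gripper's body presses on something with over 40 N, if the wrist force passes 120 N, or if a joint passes its speed limit or range.

ROBOT

A 7-joint arm with a two-finger parallel gripper is mounted at the origin on a cart in front of the work surface, level with it; the furniture and walls round the work are solid. World frame = base frame: x ahead of the robot, y to its left, z up, the work surface at z = 0. Lengths are in m, angles in rad, forces in N, time in s.
With the tool pointing down it reaches from about 0.35 to 0.9 m from the base axis. Payload 8.1 kg.
Tool frame: the origin (TCP) lies at the very end of the fingers, on their centre line; the grasp point (between the pads) lies 19 mm behind it; z points along the fingers, y is the line along which they close (so a half turn about z gives the same grasp; the last joint's range is limited). The gripper opens to 85 mm and grips with 20 to 120 N. Pads are 22 mm wide; open, the fingers measure 114 mm over their backs; the gripper's body (76 mm by 85 mm) begins 54 mm behind the grasp point. The pads swing forward as they close: fully open they stand 13 mm farther back than shut.
Start: joints at [1.039, 0.434, 0.025, 1.573, -0.012, 1.134, -0.075], TCP at [0.26, -0.568, 0.231] pointing down, gripper open.
Joint ranges: [-2.62, 2.62], [-0.44, 2.09], [-1.27, 1.32], [0.08, 2.57], [-1.32, 4.46], [0.12, 2], [-2.74, 2.74]. Speed limits (rad/s): [2.22, 2.22, 3.01, 3.01, 3.14, 3.14, 3.14].

INTERFACE

Orientations are given as [roll, pitch, yaw] about the fixed x, y, z axes, in that order (R = Rz(yaw) Ry(pitch) Rx(roll)).
In Python, from cell import manip gives the robot as it stands.
- The arm moves only by the shell command python3 -m inch 'ROWS' [FORCE]. ROWS is a JSON object of lists of equal length, an entry for each row: "angular": the turn, a rotation vector about the tool's x, y, z in degrees, a list of three; "travel": the shift along the tool's x, y, z in mm, a list of three; "jaw": the opening, from -1 (shut) to 1 (fully open), so that 0 is half open. In form: {"angular": [[rx, ry, rz], ...], "travel": [[dx, dy, dz], ...], "jaw": [jaw, ...]}. A call has 1 to 5 rows; each row shifts and turns the commanded pose from where the row before left it, along the tool's axes as they then stand; what a row does not reach is not made up. A row lasts 1/10 s, in which the tool goes at most 50 mm and 8.59 degrees, less where a joint would pass 70% of its speed; a pose out of reach is approached as far as the arm can. A call with a gripper value outside its range is refused whole. The fingers move at their own pace and stop on an object; FORCE is the grip in N (left out, the last holds). Time passes only in rows, so rows that do not move let the fingers close. It gives the time, the measured TCP pose, the force, the opening and the grip force at its end, in the units of the state.
- manip.get_state(): the state, without advancing time (a new reading comes with each control period).
- manip.capture(name): name is "side" or "top"; returns the picture (400x640x3 uint8, blue, green, red); there is no depth.
- manip.calibration(name): a dict with "fx", "fy", "cx", "cy" (pixels), "k1" (the pictures are not rectified: a ray, as slopes to the right and down, at radius r is drawn at 1 + k1 r^2 times it, then the intrinsics apply), "R" (3x3) and "t" (3): a world point X has camera coordinates R X + t. Camera axes: x right, y down, z forward; pixel columns grow to the right and rows downward; lengths in m; the calibration is good to about 2 mm. A picture is of the moment at which its call begins. calibration takes no time and is no camera call.
- manip.sign_off(): hands the job in; it is judged then, once.
The state is a dict: "time_s": time; "joint_pos": joint angles; "qd": joint speeds; "tau": joint torques, N m; "eef_pos": TCP position; "ee_rot": TCP orientation; "contact_force": force on the tool from outside, world axes, zero at the start; "ft_torque": the same for the moment, N m; "grip_width": finger opening in m; "finger_force": force on a finger pad.
Only numpy, scipy, OpenCV 4.12 (cv2) and the standard library are available. Lean on these libraries where they do the work, as an engineer would, in place of code of your own. Each camera call takes 0.05 s, during which the arm holds its last target. There are 200 camera calls.

## Working session

There is one attempt and no reset: what is moved stays moved. The work goes in short steps, Python scripts to look and compute and a shell command to move; the robot and the scene stay as the last step left them, time stands still between calls to the robot, and variables do not carry over. Pictures are saved under pics/ and viewed, at most 10 in all, crops included, and the job is handed in when it is done.

```bash
mkdir -p pics; ls; python3 - <<'E'
from cell import manip
import cv2
for n in("top","side"):
    cv2.imwrite(f"pics/{n}0.png",manip.capture(n)); c=manip.calibration(n); print(n,c)
print(manip.get_state())
E
```

```text
pics
top {'fx': 410.4554486831787, 'fy': 410.4554486831787, 'cx': 321.7381508458495, 'cy': 196.71446833414538, 'k1': -0.009607314009313948, 'R': array([[-0.00901925, -0.99995298,  0.00356218],
       [-0.99449191,  0.00859787, -0.10446009],
       [ 0.10442455, -0.00448471, -0.9945227 ]]), 't': array([-0.06996204,  0.63137435,  0.90554676])}
side {'fx': 491.7334410446913, 'fy': 491.7334410446913, 'cx': 312.5495260469255, 'cy': 192.34624551552662, 'k1': -0.142685300886853, 'R': array([[ 0.99948929,  0.0291905 ,  0.01300283],
       [ 0.02337229, -0.39028401, -0.92039781],
       [-0.02179207,  0.92023166, -0.39076694]]), 't': array([-0.63278301,  0.0147629 ,  1.48664106])}
{'time_s': 0.1, 'joint_pos': array([ 1.03939195,  0.43516013,  0.02495928,  1.57398472, -0.01157429,
        1.13402788, -0.07513831]), 'qd': array([-0.00179492, -0.00218003,  0.00161024, -0.00298303, -0.00280456,
        0.00163514, -0.00087275]), 'tau': array([ 3.16871759e-03, -6.71757674e+01,  1.02852993e+00, -3.16903389e+01,
        1.58926070e-02,  7.31763066e-03,  2.76819122e-05]), 'eef_pos': array([ 0.25962886, -0.56802503,  0.23060834]), 'ee_rot': array([-3.14016465e+00,  1.47781060e-04,  4.28720871e-01]), 'contact_force': array([-0.63915821, -0.04389836,  0.33710472]), 'ft_torque': array([0.01945281, 0.00116284, 0.00978907]), 'finger_force': 0.0, 'grip_width': 0.08550494269015772}
```

View pics/top0.png

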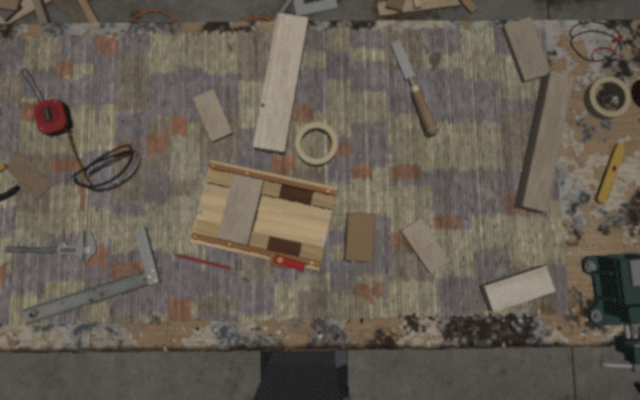

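View pics/side0.png

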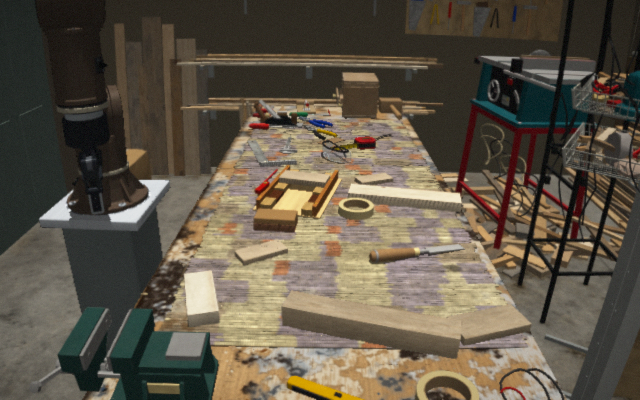

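Top view: the jig is centred near (265,215). Its red button is at (290,263) and the pencil at (203,262), so jig +x runs right (world −y) and jig +y runs up (world +x). Slat look-alikes are the board across the rails (240,209), the small boards (212,115), (425,245) and (27,173), and the long planks (280,85) and (540,140). Only (240,209) lies across the rails at the right size, so I'll confirm it in one crop.

```bash
python3 - <<'E'
import cv2
i=cv2.imread("pics/top0.png")[150:280,180:350]
cv2.imwrite("pics/crop1.png",cv2.convertScaleAbs(cv2.resize(i,None,fx=4.5,fy=4.5,interpolation=cv2.INTER_CUBIC),alpha=1.5))
E
```

```text
(no output)
```

View pics/crop1.png

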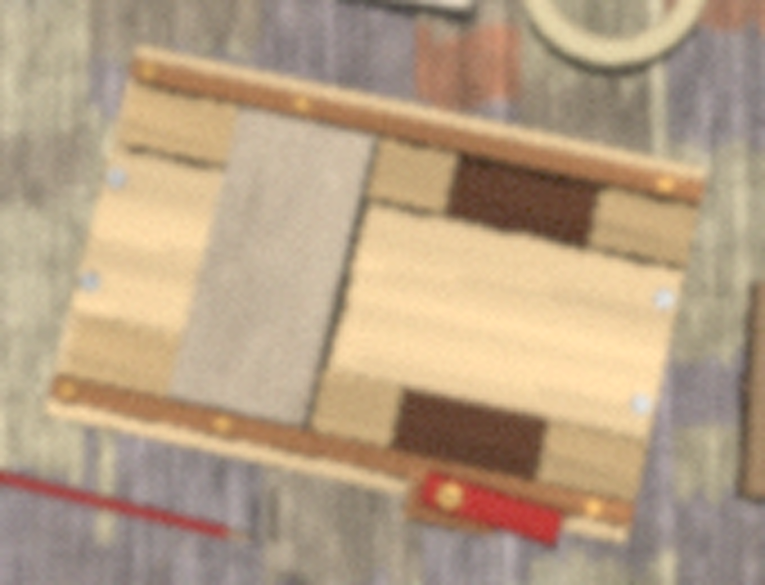

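The crop confirms it: the grey-brown board with crop corners (238,108), (378,138), (308,425), (170,397) lies across both rails. The notch floors are dark. The button pivot is at (450,495) and its tip at (560,525).

```bash
cat > h.py <<'E'
import numpy as np, cv2
from cell import manip
def ray(name,uv,z):
    c=manip.calibration(name); K=np.array([[c['fx'],0,c['cx']],[0,c['fy'],c['cy']],[0,0,1]])
    p=cv2.undistortPoints(np.float64([[uv]]),K,np.array([c['k1'],0,0,0,0]))[0,0]
    R,t=np.array(c['R']),np.array(c['t']); C=-R.T@t; d=R.T@np.array([p[0],p[1],1])
    return (C+d*(z-C[2])/d[2])[:2]
def fit(J,W):  # rigid: W = Rot(yaw) J + o
    J,W=np.array(J),np.array(W); a=J-J.mean(0); b=W-W.mean(0)
    yaw=np.arctan2((a[:,0]*b[:,1]-a[:,1]*b[:,0]).sum(),(a*b).sum())
    Q=np.array([[np.cos(yaw),-np.sin(yaw)],[np.sin(yaw),np.cos(yaw)]])
    o=W.mean(0)-Q@J.mean(0); return yaw,o,W-(J@Q.T+o)
E
python3 - <<'E'
from h import *
cr=lambda p:(p[0]/4.5+180-.4,p[1]/4.5+150-.4)
pts=[((447,212),17,(-.038,.045)),((587,242),17,(.038,.045)),((403,390),17,(-.038,-.045)),((545,422),17,(.038,-.045)),
((138,47),6,(-.22,.1)),((705,172),6,(.09,.1)),((628,542),6,(.09,-.1)),((48,412),6,(-.22,-.1))]
yaw,o,r=fit([p[2] for p in pts],[ray("top",cr(p[0]),p[1]/1000) for p in pts])
print("yaw",np.degrees(yaw),"o",o); print((r*1000).round(1))
Q=np.array([[np.cos(yaw),-np.sin(yaw)],[np.sin(yaw),np.cos(yaw)]])
f=lambda uv,z:((ray("top",cr(uv),z)-o)@Q*1000).round(1)
print("slat",[f(u,.043) for u in((238,108),(378,138),(308,425),(170,397))])
print("pivot",f((450,495),.055),"tip",f((561,526),.046), "pencil",f((240,535),.004))
print("tape",f((610,-5),.025),"block",f((755,280),.037),f((740,495),.037))
for j in((-.128,0),(-.25,0),(0,0),(0,-.092),(.057,-.092)): print(j,(Q@j+o).round(4))
E
```

```text
yaw -102.9007871127102 o [ 0.5790719  -0.00206134]
[[ 1.9 -1. ]
 [ 2.7  0.8]
 [-1.8  1.3]
 [-1.7  2.8]
 [-2.2 -1.7]
 [-2.1  2. ]
 [ 1.7 -0.7]
 [ 1.5 -3.5]]
slat [array([-149.4,   73.8]), array([-76.8,  74.1]), array([-77.8, -73.6]), array([-148.1,  -74.8])]
pivot [ -0.2 -91.2] tip [ 55.9 -94.8] pencil [-105.5 -137.7]
tape [ 20.6 174.9] block [124.4  45.2] [139.4 -61.4]
(-0.128, 0) [0.6076 0.1227]
(-0.25, 0) [0.6349 0.2416]
(0, 0) [ 0.5791 -0.0021]
(0, -0.092) [0.4894 0.0185]
(0.057, -0.092) [ 0.4767 -0.0371]
```

Jig pose: origin (0.579, −0.002), yaw −102.9°. The slat measures 72x148 mm with its centre at jig x −113 and its rear edge at about −148. Residuals are under 4 mm, and the pivot lands at (0, −91), so the fit agrees with the given sizes. Next I move above a point behind the slat, at jig (−185, 0).

```bash

python3 -m inch '{"angular":[[0,0,0],[0,0,0],[0,0,0],[0,0,0],[0,0,0]],"travel":[[16,-13,0],[32,-27,0],[32,-27,0],[32,-27,0],[32,-27,0]],"jaw":[0,0,0,0,0]}'
python3 -m inch '{"angular":[[0,0,0],[0,0,0],[0,0,0],[0,0,0],[0,0,0]],"travel":[[32,-27,0],[32,-27,0],[32,-27,0],[32,-27,0],[32,-27,0]],"jaw":[0,0,0,0,0]}'
python3 -m inch '{"angular":[[0,0,0],[0,0,0],[0,0,0],[0,0,0],[0,0,0]],"travel":[[32,-27,0],[32,-27,0],[32,-27,0],[32,-27,0],[32,-27,0]],"jaw":[0,0,0,0,0]}'
python3 -m inch '{"angular":[[0,0,0],[0,0,0],[0,0,0],[0,0,0],[0,0,0]],"travel":[[32,-27,0],[32,-27,0],[32,-27,0],[32,-27,0],[16,-13,0]],"jaw":[0,0,0,0,0]}'
python3 -m inch '{"angular":[[0,0,-7.5],[0,0,-7.5],[0,0,-7.5],[0,0,-7.5],[0,0,-7.5]],"travel":[[0,0,0],[0,0,0],[0,0,0],[0,0,0],[0,0,0]],"jaw":[0,0,0,0,0]}'
python3 -m inch '{"angular":[[0,0,-7.5],[0,0,-7.5],[0,0,0],[0,0,0]],"travel":[[0,0,0],[0,0,0],[0,0,0],[0,0,0]],"jaw":[0,0,0,0]}'
```

```text
time_s: 0.6
eef_pos: [0.3408, -0.3968, 0.231]
ee_rot: [-3.141, 0.0, 0.429]
contact_force: [1.1, 0.8, -0.2]
grip_width: 0.043
finger_force: 0.0
time_s: 1.1
eef_pos: [0.4302, -0.2076, 0.2312]
ee_rot: [-3.142, 0.0, 0.429]
contact_force: [0.5, -1.0, 0.7]
grip_width: 0.0428
finger_force: 0.0
time_s: 1.6
eef_pos: [0.5196, -0.0184, 0.2311]
ee_rot: [-3.142, 0.0, 0.429]
contact_force: [-0.1, -0.1, -0.6]
grip_width: 0.0426
finger_force: 0.0
time_s: 2.1
eef_pos: [0.6002, 0.1544, 0.2307]
ee_rot: [-3.14, -0.0, 0.432]
contact_force: [0.9, 0.1, -0.1]
grip_width: 0.0428
finger_force: 0.0
time_s: 2.6
eef_pos: [0.5997, 0.1498, 0.2308]
ee_rot: [-3.141, 0.001, 1.089]
contact_force: [-0.1, 0.3, -0.3]
grip_width: 0.0425
finger_force: 0.0
time_s: 3.0
eef_pos: [0.5998, 0.1498, 0.231]
ee_rot: [-3.141, 0.0, 1.341]
contact_force: [0.9, -0.2, -0.6]
grip_width: 0.0425
finger_force: 0.0
```

```bash

python3 -m inch '{"angular":[[0,0,0],[0,0,0],[0,0,0],[0,0,0],[0,0,0]],"travel":[[20,7,0],[20,6.5,0],[0,0,35],[0,0,35],[0,0,35]],"jaw":[-0.3,-0.3,-0.3,-0.3,-0.3]}'
python3 -m inch '{"angular":[[0,0,0],[0,0,0],[0,0,0],[0,0,0]],"travel":[[0,0,35],[0,0,20],[0,0,0],[0,0,0]],"jaw":[-0.3,-0.3,-0.3,-0.3]}'
python3 - <<'E'
from h import *
for n,a in(("top",(180,130,350,280)),("side",(220,140,390,250))):
    i=manip.capture(n)[a[1]:a[3],a[0]:a[2]]; cv2.imwrite(f"pics/{n}1.png",cv2.convertScaleAbs(cv2.resize(i,None,fx=3.5,fy=3.5),alpha=1.5))
a,b=[cv2.imread(f"pics/{n}1.png") for n in("top","side")]
print(a.shape,b.shape); cv2.imwrite("pics/both1.png",np.vstack([cv2.resize(a,None,fx=.6,fy=.6),cv2.resize(b,None,fx=.6,fy=.6)]))
E
```

```text
time_s: 3.5
eef_pos: [0.6221, 0.1861, 0.1252]
ee_rot: [3.141, -0.0, 1.342]
contact_force: [0.6, -0.3, -0.5]
grip_width: 0.0301
finger_force: 0.0
time_s: 3.9
eef_pos: [0.6222, 0.1862, 0.0717]
ee_rot: [-3.142, 0.0, 1.343]
contact_force: [0.2, -0.6, 1.1]
grip_width: 0.0301
finger_force: 0.0
(525, 595, 3) (385, 595, 3)
```

View pics/side1.png

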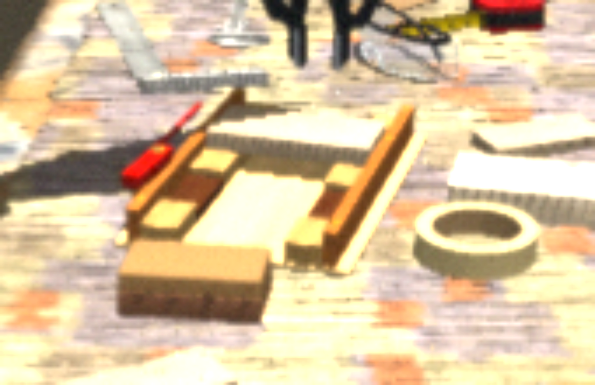

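The side view shows both fingers, tips near (300,60) and (342,60), centred between the rails behind the slat (290,140). I descend into the gap and push along tool −x.

```bash

python3 -m inch '{"angular":[[0,0,0],[0,0,0],[0,0,0],[0,0,0],[0,0,0]],"travel":[[0,0,25],[0,0,26],[0,0,0],[-14,0,0],[-12,0,0]],"jaw":[-0.3,-0.3,-0.3,-0.3,-0.3]}'
python3 -m inch '{"angular":[[0,0,0],[0,0,0],[0,0,0],[0,0,0],[0,0,0]],"travel":[[-6,0,0],[-6,0,0],[-6,0,0],[-6,0,0],[-6,0,0]],"jaw":[-0.3,-0.3,-0.3,-0.3,-0.3]}'
python3 -m inch '{"angular":[[0,0,0],[0,0,0],[0,0,0],[0,0,0],[0,0,0]],"travel":[[-6,0,0],[-6,0,0],[-6,0,0],[-6,0,0],[-6,0,0]],"jaw":[-0.3,-0.3,-0.3,-0.3,-0.3]}'
python3 -m inch '{"angular":[[0,0,0],[0,0,0],[0,0,0],[0,0,0],[0,0,0]],"travel":[[-6,0,0],[-6,0,0],[-6,0,0],[-6,0,0],[-6,0,0]],"jaw":[-0.3,-0.3,-0.3,-0.3,-0.3]}'

```

```text
time_s: 4.5
eef_pos: [0.6172, 0.1598, 0.0222]
ee_rot: [3.139, -0.001, 1.345]
contact_force: [1.0, -0.6, -0.4]
grip_width: 0.0298
finger_force: 0.0
time_s: 5.0
eef_pos: [0.6095, 0.1311, 0.0204]
ee_rot: [3.141, -0.0, 1.345]
contact_force: [-0.3, 1.0, 1.1]
grip_width: 0.0301
finger_force: 0.5
time_s: 5.5
eef_pos: [0.6027, 0.1016, 0.0202]
ee_rot: [-3.142, 0.0, 1.345]
contact_force: [0.2, 0.9, 0.1]
grip_width: 0.0299
finger_force: 0.4
time_s: 6.0
eef_pos: [0.596, 0.0724, 0.0203]
ee_rot: [3.142, -0.0, 1.345]
contact_force: [-0.6, 1.6, 1.6]
grip_width: 0.0301
finger_force: 0.5
```

```bash

python3 -m inch '{"angular":[[0,0,0],[0,0,0],[0,0,0],[0,0,0],[0,0,0]],"travel":[[-5,0,0],[-5,0,0],[-5,0,0],[-5,0,0],[-5,0,0]],"jaw":[-0.3,-0.3,-0.3,-0.3,-0.3]}'
python3 -m inch '{"angular":[[0,0,0],[0,0,0],[0,0,0]],"travel":[[-3,0,0],[-2,0,0],[0,0,0]],"jaw":[-0.3,-0.3,-0.3]}'
python3 - <<'E'
from h import *
a=manip.capture("top")[150:280,180:350]; b=manip.capture("side")[140:250,220:390]
cv2.imwrite("pics/p2.png",np.hstack([cv2.convertScaleAbs(cv2.resize(i,(400,int(i.shape[0]*400/170)))[:258],alpha=1.5) for i in(a,b)]))
E
```

```text
time_s: 6.5
eef_pos: [0.5904, 0.0481, 0.0202]
ee_rot: [-3.141, 0.0, 1.345]
contact_force: [0.7, -0.1, -1.2]
grip_width: 0.0297
finger_force: 0.2
time_s: 6.8
eef_pos: [0.5894, 0.0433, 0.0203]
ee_rot: [3.142, 0.0, 1.345]
contact_force: [-0.3, -0.3, -0.7]
grip_width: 0.0298
finger_force: 0.0
```

View pics/p2.png

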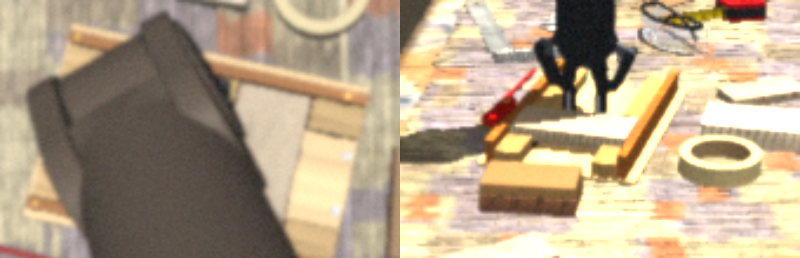

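```bash

python3 -m inch '{"angular":[[0,0,0],[0,0,0],[0,0,0]],"travel":[[-2,0,0],[-2,0,0],[0,0,0]],"jaw":[-0.3,-0.3,-0.3]}'
python3 -m inch '{"angular":[[0,0,0],[0,0,0],[0,0,0],[0,0,0],[0,0,0]],"travel":[[8,0,0],[0,0,-30],[0,0,-40],[0,0,-40],[0,0,-20]],"jaw":[-0.3,-0.3,-1,-1,-1]}'
python3 -m inch '{"angular":[[0,0,0],[0,0,0],[0,0,0],[0,0,0],[0,0,0]],"travel":[[-18,-26,0],[-20,-26,0],[-20,-26,0],[-20,-26,0],[-18,-26,0]],"jaw":[-1,-1,-1,-1,-1]}'
python3 -m inch '{"angular":[[0,0,0],[0,0,0]],"travel":[[0,0,0],[0,0,0]],"jaw":[-1,-1]}'
python3 - <<'E'
from h import *
a=manip.capture("top")[150:280,180:350]; b=manip.capture("side")[150:235,240:350]
cv2.imwrite("pics/top3.png",a)
cv2.imwrite("pics/p3.png",np.hstack([cv2.convertScaleAbs(cv2.resize(i,(400,int(i.shape[0]*400/i.shape[1])))[:305],alpha=1.5) for i in(a[:130],b[:84])][:1]+[cv2.convertScaleAbs(cv2.resize(b,(400,305)),alpha=1.5)]))
E
```

```text
time_s: 7.2
eef_pos: [0.5887, 0.0404, 0.0204]
ee_rot: [3.141, -0.001, 1.345]
contact_force: [0.1, 2.1, -0.1]
grip_width: 0.0299
finger_force: 1.4
time_s: 7.7
eef_pos: [0.5916, 0.0483, 0.1538]
ee_rot: [3.138, -0.001, 1.345]
contact_force: [-0.2, 0.2, 0.9]
grip_width: -0.0
finger_force: 0.0
time_s: 8.2
eef_pos: [0.4407, -0.0175, 0.1503]
ee_rot: [-3.141, 0.001, 1.345]
contact_force: [0.1, -0.3, 0.2]
grip_width: 0.0001
finger_force: 0.0
time_s: 8.4
eef_pos: [0.4421, -0.0172, 0.1506]
ee_rot: [3.141, 0.001, 1.344]
contact_force: [0.7, -0.3, 0.6]
grip_width: 0.0002
finger_force: 0.0
```

View pics/p3.png

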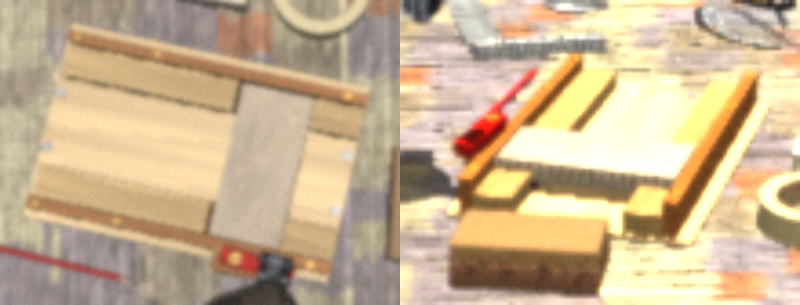

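Top crop: the slat (262,165) now lies over the notch, with a dark sliver of notch floor behind it at (237,97) and (210,215). The button and fingertips are at (255,262). I'll check its x position and height numerically.

```bash
python3 - <<'E'
from h import *
yaw=np.radians(-102.9);o=np.array([.5791,-.0021]);Q=np.array([[np.cos(yaw),-np.sin(yaw)],[np.sin(yaw),np.cos(yaw)]])
t=lambda u:(u[0]*170/400+180-.3,u[1]*170/400+150-.3)
s=lambda u:(u[0]*110/400+240-.3,u[1]*85/305+150-.3)
for z in(.035,.043):
  f=lambda n,u:((ray(n,u,z)-o)@Q*1000).round(1)
  print(z,[f("top",t(u)) for u in((241,82),(313,97),(285,248),(211,233))],[f("side",s(u)) for u in((497,162),(668,180))])
f=lambda n,u,z:((ray(n,u,z)-o)@Q*1000).round(1)
print("rail end ref",f("side",s((478,190)),.025),f("side",s((628,205)),.025), "pivot",f("top",t((236,258)),.055))
st=manip.get_state(); print("tcp jig",(st['eef_pos'][:2]-o)@Q*1000, st['joint_pos'][6])
E
```

```text
0.035 [array([-34.5,  74.4]), array([37.1, 75.1]), array([ 42.5, -72.5]), array([-29.8, -73.8])] [array([-42. , 238.3]), array([-43.8, 375.4])]
0.043 [array([-33.5,  73.5]), array([37.5, 74.2]), array([ 42.8, -72.2]), array([-28.9, -73.5])] [array([-23.2, 240.3]), array([-25. , 375.5])]
rail end ref [ -4.2 228.9] [ -8.1 347. ] pivot [  0.5 -90.5]
tcp jig [  44.29524744 -129.26720012] -0.536198321016744
```

```bash
python3 - <<'E'
from h import *
yaw=np.radians(-102.9);o=np.array([.5791,-.0021]);Q=np.array([[np.cos(yaw),-np.sin(yaw)],[np.sin(yaw),np.cos(yaw)]])
s=lambda u:((u[0]-400)*110/400+240-.3,u[1]*85/305+150-.3)
f=lambda u,z:((ray("side",s(u),z)-o)@Q*1000).round(1)
for z in(.035,.043): print(z,[f(u,z) for u in((495,162),(668,181))])
print("rail far ends x=90",f((478,194),.025),f((510,204),.025),f((628,210),.025),f((662,214),.025))
E
```

```text
0.035 [array([ 49. , -72.6]), array([46.9, 70.1])]
0.043 [array([ 66.4, -66.2]), array([64.4, 74.5])]
rail far ends x=90 [ 91.4 -71.9] [102.3 -41.6] [87.6 49. ] [87.4 75.9]
```

The height fits the seated 35 mm (at 43 mm the front edge would be at x 65). The slat is seated against the stop with its centre at about +3. I'll nudge it back 1–2 mm from the front so it sits well inside the window, then turn the button.

```bash

python3 -m inch '{"angular":[[0,0,0],[0,0,0],[0,0,0],[0,0,0],[0,0,0]],"travel":[[-8,32,0],[-9,33,0],[-9,32,0],[0,32,0],[0,0,0]],"jaw":[-1,-1,-1,-1,-1]}'
python3 -m inch '{"angular":[[0,0,0],[0,0,0],[0,0,0],[0,0,0],[0,0,0]],"travel":[[0,0,30],[0,0,35],[0,0,35],[0,0,28],[0,0,0]],"jaw":[-1,-1,-1,-1,-1]}'
python3 - <<'E'
from h import *
yaw=np.radians(-102.9);o=np.array([.5791,-.0021]);Q=np.array([[np.cos(yaw),-np.sin(yaw)],[np.sin(yaw),np.cos(yaw)]])
print((manip.get_state()['eef_pos'][:2]-o)@Q*1000)
E
```

```text
time_s: 9.0
eef_pos: [0.5665, -0.0718, 0.1498]
ee_rot: [3.139, -0.001, 1.343]
contact_force: [-0.5, 0.3, -1.4]
grip_width: -0.0
finger_force: 0.0
time_s: 9.5
eef_pos: [0.5595, -0.0703, 0.0187]
ee_rot: [-3.135, 0.001, 1.346]
contact_force: [-0.4, -0.1, 0.5]
grip_width: -0.0001
finger_force: 0.0
[70.81184583 -3.89304395]
```

```bash

python3 -m inch '{"angular":[[0,0,0],[0,0,0],[0,0,0],[0,0,0],[0,0,0]],"travel":[[8,0,0],[8,0,0],[4,0,0],[2,0,0],[0,0,0]],"jaw":[-1,-1,-1,-1,-1]}'
python3 -m inch '{"angular":[[0,0,0],[0,0,0],[0,0,0]],"travel":[[1,0,0],[1,0,0],[0,0,0]],"jaw":[-1,-1,-1]}'
python3 - <<'E'
from h import *
yaw=np.radians(-102.9);o=np.array([.5791,-.0021]);Q=np.array([[np.cos(yaw),-np.sin(yaw)],[np.sin(yaw),np.cos(yaw)]])
print((manip.get_state()['eef_pos'][:2]-o)@Q*1000)
E
```

```text
time_s: 10.0
eef_pos: [0.5675, -0.0493, 0.0231]
ee_rot: [3.14, -0.0, 1.346]
contact_force: [0.4, -0.0, -0.3]
grip_width: 0.0003
finger_force: 0.0
time_s: 10.3
eef_pos: [0.5674, -0.048, 0.0224]
ee_rot: [3.142, 0.0, 1.345]
contact_force: [-0.2, -0.5, 0.3]
grip_width: -0.0001
finger_force: 0.2
[47.35057961 -1.18677822]
```

```bash

python3 -m inch '{"angular":[[0,0,0],[0,0,0],[0,0,0],[0,0,0],[0,0,0]],"travel":[[-12,0,0],[0,0,-30],[0,0,-35],[0,0,-35],[0,0,-20]],"jaw":[-1,-1,-1,-1,-1]}'
python3 -m inch '{"angular":[[0,0,0],[0,0,0],[0,0,0],[0,0,0],[0,0,0]],"travel":[[3,-32,0],[4,-33,0],[4,-33,0],[3,-32,0],[0,0,0]],"jaw":[-1,-1,-1,-1,-1]}'
python3 -m inch '{"angular":[[0,0,0],[0,0,0],[0,0,0],[0,0,0],[0,0,0]],"travel":[[0,0,30],[0,0,30],[0,0,25],[0,0,10],[0,0,0]],"jaw":[-1,-1,-1,-1,-1]}'
cat >> h.py <<'E'
yaw=np.radians(-102.9);o=np.array([.5791,-.0021]);Q=np.array([[np.cos(yaw),-np.sin(yaw)],[np.sin(yaw),np.cos(yaw)]])
def tcp():
    p=manip.get_state()['eef_pos']; print("jig mm",((p[:2]-o)@Q*1000).round(1),"z",(p[2]*1000).round(1))
E
python3 -c "from h import *;tcp()"
```

```text
time_s: 10.8
eef_pos: [0.5654, -0.0605, 0.1449]
ee_rot: [3.139, -0.0, 1.344]
contact_force: [0.1, 0.3, -0.9]
grip_width: 0.0001
finger_force: 0.0
time_s: 11.3
eef_pos: [0.4368, -0.0167, 0.142]
ee_rot: [-3.139, 0.002, 1.346]
contact_force: [-0.9, -0.4, -0.6]
grip_width: 0.0001
finger_force: 0.0
time_s: 11.8
eef_pos: [0.4406, -0.0172, 0.0464]
ee_rot: [-3.139, 0.001, 1.345]
contact_force: [-0.3, 0.0, 0.7]
grip_width: -0.0
finger_force: 0.0
jig mm [  45.6 -131.6] z 46.4
```

```bash

python3 -m inch '{"angular":[[0,0,0],[0,0,0],[0,0,0],[0,0,0],[0,0,0]],"travel":[[-2,6,0],[-1.5,6,0],[0,5,0],[-0.5,6,0],[-0.5,5.5,0]],"jaw":[-1,-1,-1,-1,-1]}'
python3 -m inch '{"angular":[[0,0,0],[0,0,0],[0,0,0],[0,0,0],[0,0,0]],"travel":[[1,4.5,0],[1.5,4.5,0],[1.5,4.5,0],[2,4.5,0],[0,0,0]],"jaw":[-1,-1,-1,-1,-1]}'
python3 -m inch '{"angular":[[0,0,0],[0,0,0],[0,0,0],[0,0,0],[0,0,0]],"travel":[[3.5,4,0],[3.5,3.5,0],[4,3.5,0],[3.5,2,0],[0,0,0]],"jaw":[-1,-1,-1,-1,-1]}'
python3 -c "from h import *;tcp()"
```

```text
time_s: 12.3
eef_pos: [0.4684, -0.0278, 0.0476]
ee_rot: [3.141, 0.0, 1.345]
contact_force: [-0.8, -0.4, 0.3]
grip_width: -0.0001
finger_force: 0.7
time_s: 12.8
eef_pos: [0.4878, -0.0253, 0.0474]
ee_rot: [3.141, -0.001, 1.345]
contact_force: [-0.6, -0.3, 0.7]
grip_width: -0.0001
finger_force: 0.2
time_s: 13.3
eef_pos: [0.5035, -0.0135, 0.0474]
ee_rot: [3.141, -0.001, 1.346]
contact_force: [0.5, -0.9, -0.1]
grip_width: -0.0001
finger_force: 0.1
jig mm [ 28.  -71.1] z 47.4
```

```bash

python3 -m inch '{"angular":[[0,0,0],[0,0,0],[0,0,0],[0,0,0],[0,0,0]],"travel":[[3,1.5,0],[3,1,0],[1.5,0.5,0],[1,0,0],[0,0,0]],"jaw":[-1,-1,-1,-1,-1]}'
python3 - <<'E'
from h import *
tcp(); a=manip.capture("top")[190:280,230:350]; b=manip.capture("side")[150:235,240:350]
cv2.imwrite("pics/p4.png",np.hstack([cv2.convertScaleAbs(cv2.resize(i,(400,300)),alpha=1.5) for i in(a,b)]))
E
```

```text
time_s: 13.8
eef_pos: [0.5076, -0.0065, 0.0473]
ee_rot: [3.141, -0.0, 1.345]
contact_force: [0.3, -0.9, -1.3]
grip_width: 0.0002
finger_force: 0.3
jig mm [ 20.3 -68.7] z 47.3
```

View pics/p4.png

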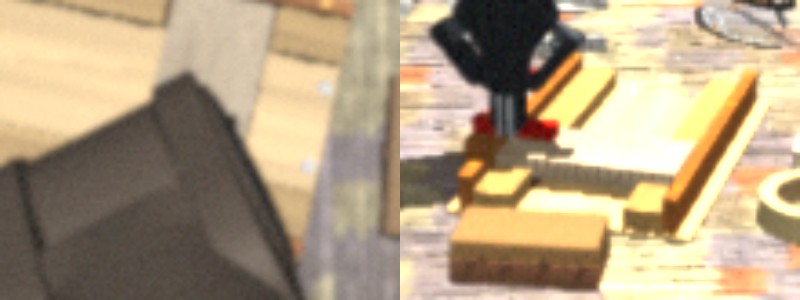

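The side crop shows the red bar lying across over the slat, from (475,128) to (557,128), with the fingers against its near side. I'll push 1 mm more, back off, lift clear and verify.

```bash

python3 -m inch '{"angular":[[0,0,0],[0,0,0],[0,0,0],[0,0,0],[0,0,0]],"travel":[[1,0,0],[0,0,0],[-10,0,0],[0,0,-20],[0,0,-35]],"jaw":[-1,-1,-1,-1,-1]}'
python3 -m inch '{"angular":[[0,0,0],[0,0,0],[0,0,0],[0,0,0],[0,0,0]],"travel":[[0,0,-35],[0,-30,-30],[-20,-40,0],[-20,-40,0],[-20,-40,0]],"jaw":[-1,-1,-1,-1,-1]}'
python3 -m inch '{"angular":[[0,0,0],[0,0,0]],"travel":[[0,0,0],[0,0,0]],"jaw":[-1,-1]}'
python3 - <<'E'
from h import *
tcp(); a=manip.capture("top"); cv2.imwrite("pics/top5.png",a)
m=cv2.inRange(cv2.cvtColor(a,cv2.COLOR_BGR2HSV),(0,150,60),(8,255,255))|cv2.inRange(cv2.cvtColor(a,cv2.COLOR_BGR2HSV),(172,150,60),(180,255,255))
for c in cv2.findContours(m,cv2.RETR_EXTERNAL,cv2.CHAIN_APPROX_NONE)[0]:
    if cv2.contourArea(c)>60 :
        box=cv2.boxPoints(cv2.minAreaRect(c)); x=np.array([(ray("top",p,.053)-o)@Q*1000 for p in box]); print(box.mean(0),x.round(1).tolist())
cv2.imwrite("pics/p5.png",cv2.convertScaleAbs(cv2.resize(a[150:280,180:380],(800,520),interpolation=cv2.INTER_CUBIC),alpha=1.5))
E
```

```text
time_s: 14.4
eef_pos: [0.5034, -0.0165, 0.101]
ee_rot: [-3.137, 0.001, 1.345]
contact_force: [1.9, 0.1, 0.2]
grip_width: 0.0001
finger_force: 0.0
time_s: 14.9
eef_pos: [0.3439, -0.041, 0.1671]
ee_rot: [-3.142, 0.0, 1.345]
contact_force: [0.2, -0.0, 1.0]
grip_width: -0.0001
finger_force: 0.0
time_s: 15.1
eef_pos: [0.3451, -0.0413, 0.1675]
ee_rot: [3.141, 0.001, 1.343]
contact_force: [0.4, -0.1, -0.1]
grip_width: 0.0
finger_force: 0.0
jig mm [  90.5 -219.4] z 167.5
[282.31186 246.988  ] [[-8.4, -88.9], [-10.3, -37.8], [7.0, -37.3], [8.8, -88.4]]
[ 50.108116 116.14866 ] [[-634.9, 134.1], [-572.4, 159.4], [-539.8, 90.6], [-601.7, 65.6]]
```

View pics/p5.png

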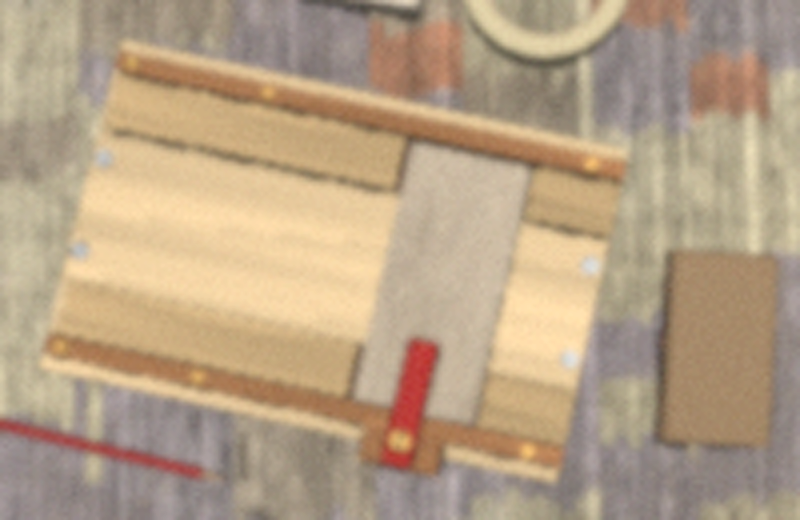

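The top crop shows the slat seated in the notch (440,280), the red button across it from (400,440) to (422,345), about 90–92°, and the pencil, tape and block where they were. The hand is clear of everything.

```bash
python3 -c "
from cell import manip
print(manip.sign_off())"
```

```text
the job is handed in; nothing more can be done
None
```

The slat is seated flat in the notch and the red turn-button points straight across it. The sanding block, tape roll and pencil look undisturbed, the hand is clear, and I handed the job in at about 15 s; no verdict came back.

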